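# Open the tight cap of a square sample jar in its bracing nest

## Task

Stand the square sample jar upright in the square recess of the metal nest, fully down, so that it cannot turn, and then unscrew its tight cap anticlockwise (seen from above), stopping when the thread lets go after a little less than a quarter turn. Lift the cap straight off and finish while holding it still and level in the gripper, its lower edge about 3 cm above the rim of the open jar; do not put it down or let go. Leave the jar standing in the nest, never tip it over, and leave the other things alone.

Things in the scene. Friction and masses are not known exactly. Their poses are not given: they have to be found in the camera images.
- jar: White plastic jar, loose, about 0.22 kg, upright: square body 54x54 mm, 58 mm high to its flat shoulder; round neck 44 mm wide over its ledges, rim 85 mm above the base (88 mm high with the cap). Origin: centre of the underside, z up, x and y square to its flat sides; any quarter turn fits the nest. Grip it across its flat sides (54 mm), or carry it by the cap.
- cap: Black round ribbed cap on the jar, 52 mm in diameter, 26 mm high, 30 g, loose. Origin: centre of its underside, z up. Screwed on, its underside is 62 mm above the jar's base, 4 mm above the shoulder: keep fingertips above the shoulder so they pass the jar's corners. It does not rise while turned: three inner lugs leave three ledges on the neck.
- thread (a joint): How far the cap is unscrewed, rad: 0 tight (end stop), growing anticlockwise seen from above. Turns with the cap (2 to 4 degrees of play) against 0.25 N m of friction; stays put once the cap is off. The cap is held down below about 1.0, lifts freely from 1.1 to 1.55 (middle 1.31), catches again above 1.6; not beyond 1.95. Outside the nest the jar would turn along.
- nest: Fixed aluminium block 90x90x20 mm, with an open square recess in its top, 58x58 mm (2 mm clearance on each side of the jar) and 14 mm deep with a 4 mm bevelled mouth; the recess floor is 6 mm above the bench. The jar can still turn about 4 degrees in it. Origin: centre of the underside, on the bench; x and y along its sides, z up.
- bottle_large: Bystander: brown round bottle with black cap, 69 mm in diameter, 138 mm high, behind the work. Origin: centre of the underside. Leave alone.
- bottle_small: Bystander: brown round bottle with black cap, 54 mm in diameter, 106 mm high, behind the work. Origin: centre of the underside. Leave alone.
- stick_jar: Bystander: jar of wooden sticks under white foil, 72 mm across, 85 mm high, behind the work. Origin: centre of the underside. Leave alone.
Not all that is in view belongs to the job. Of the things like the cap, leave any that is turquoise; of the rest the smaller one is meant. There is more than one size of the nest; the one meant has the size given above.

How it is judged:
By the outcome, as a careful person would: the job done as asked, in the order asked, and still so for the second after the job is handed in, while the arm keeps its last pose, push and grip.
It also fails if it takes over 54 s, if anything falls off the work surface, if the arm or the gripper's body presses on something with over 40 N, if the wrist force passes 120 N, or if a joint passes its speed limit or range.

## Robot

A 6-joint arm with a two-finger parallel gripper is mounted at the origin on a cart in front of the work surface, level with it; the furniture and walls round the work are solid. World frame = base frame: x ahead of the robot, y to its left, z up, the work surface at z = 0. Lengths are in m, angles in rad, forces in N, time in s.
With the tool pointing down it reaches from about 0.35 to 0.95 m from the base axis. Payload 17.4 kg.
Tool frame: the origin (TCP) lies between the finger pads; the fingertips stand 8 mm ahead of it and the grasp point (between the pads) lies 11 mm behind it (r.tips_ahead is the distance from the TCP to the fingertips, in m); z points along the fingers, y is the line along which they close (so a half turn about z gives the same grasp; the last joint's range is limited). The gripper opens to 93 mm and grips with 3 to 60 N. Pads are 15 mm wide; open, the fingers measure 128 mm over their backs; the gripper's body (75 mm by 188 mm) begins 65 mm behind the grasp point.
Start: joints at [-1.254, 0.116, 1.442, -0, 1.584, -0.038], TCP at [0.234, -0.633, 0.227] pointing down, gripper open.
Joint ranges: [-2.83, 2.83], [-0.83, 2.19], [0.07, 2.5], [-1.14, 4.28], [0.01, 3], [-2.97, 2.97]. Speed limits (rad/s): [1.89, 1.89, 2.22, 3.14, 3.14, 3.14].

## Interface

Orientations are given as a unit quaternion [x, y, z, w].
In Python, from workcell import r gives the robot as it stands. The module is installed in compiled form; this text tells all that it offers.
- The arm moves only by the shell command python3 -m handwheel 'ROWS' [OPENING]. ROWS is JSON, a list that holds one entry, the list of rows, each a list of 4 numbers: the shift along the tool's x, y, z in m, then the turn about the tool's z in rad. In form: [[[dx, dy, dz, turn], ...]]. A call has 1 to 8 rows; each row is the pose to reach, as a shift and turn from the pose commanded when the call began, along the tool's axes at that moment; what a row does not reach only later rows make up. A row lasts 1/10 s, in which the tool goes at most 50 mm and 8.59 degrees, less where a joint would pass 70% of its speed; a pose out of reach is approached as far as the arm can. A call with a gripper value outside its range is refused whole. OPENING is the finger opening in m, from 0 to 0.093, set as the call begins (- or left out, the last holds). The fingers move at their own pace and stop on an object; the grip force is fixed at half the most. Time passes only in rows, so rows that repeat a pose let the fingers close. It gives the time, the measured TCP pose, the force, the opening and the grip force at its end, in the units of the state.
- r.get_obs(): the state, without advancing time (a new reading comes with each control period).
- r.capture(name): name is "scene" or "top" or "wrist"; returns the picture (400x640x3 uint8, blue, green, red); there is no depth.
- r.camera_params(name): a dict with "fx", "fy", "cx", "cy" (pixels), "D" ([k1, k2, p1, p2, k3] as OpenCV has them; the pictures are not rectified), "R" (3x3) and "t" (3): a world point X has camera coordinates R X + t. Camera axes: x right, y down, z forward; pixel columns grow to the right and rows downward; lengths in m; the calibration is good to about 2 mm. A picture is of the moment at which its call begins: read the wrist's pose just before it. camera_params takes no time and is no camera call; for the wrist camera it gives the pose at the moment of the call.
- r.sign_off(): hands the job in; it is judged then, once.
The state is a dict: "time": time; "q": joint angles; "qd": joint speeds; "joint_torque": joint torques, N m; "ee_pos": TCP position; "orientation": TCP orientation; "force": force on the tool from outside, world axes, zero at the start; "torque": the same for the moment, N m; "grip_width": finger opening in m; "finger_force": force on a finger pad.
Only numpy, scipy, OpenCV 4.12 (cv2) and the standard library are available. Lean on these libraries where they do the work, as an engineer would, in place of code of your own. Each camera call takes 0.05 s, during which the arm holds its last target. There are 200 camera calls.

## Working session

There is one attempt and no reset: what is moved stays moved. The work goes in short steps, Python scripts to look and compute and a shell command to move; the robot and the scene stay as the last step left them, time stands still between calls to the robot, and variables do not carry over. Pictures are saved under pics/ and viewed, at most 10 in all, crops included, and the job is handed in when it is done.

```bash
mkdir -p pics; python3 - <<'E'
from workcell import r
import cv2
o=r.get_obs();print(o['time'],o['ee_pos'],o['orientation'],o['grip_width'],r.tips_ahead)
for n in("scene","top"):
    cv2.imwrite(f"pics/{n}0.png",r.capture(n))
    p=r.camera_params(n);print(n,p)
E
```

```text
0.0 [ 0.23443364 -0.63279003  0.22593249] [ 9.84303429e-01  1.76483593e-01 -8.12271391e-05 -5.42895862e-04] 0.09322494916607456 0.008
scene {'fx': 496.3644979353488, 'fy': 496.3644979353488, 'cx': 319.79519308535896, 'cy': 206.17239245708203, 'D': array([-0.1333167,  0.       ,  0.       ,  0.       ,  0.       ]), 'R': array([[-0.78538537, -0.61880638, -0.0157634 ],
       [-0.45394386,  0.59308226, -0.66497249],
       [ 0.42083821, -0.51510396, -0.74670149]]), 't': array([0.54389877, 0.20002947, 0.93919019])}
top {'fx': 473.8049310714672, 'fy': 473.8049310714672, 'cx': 324.4040475392929, 'cy': 203.11864985570006, 'D': array([-0.01259849,  0.        ,  0.        ,  0.        ,  0.        ]), 'R': array([[-3.22096225e-04, -9.99985617e-01,  5.35362093e-03],
       [-9.93833824e-01, -2.73500420e-04, -1.10879462e-01],
       [ 1.10879332e-01, -5.35632342e-03, -9.93819442e-01]]), 't': array([0.16280574, 0.56225911, 0.97396728])}
```

View pics/scene0.png

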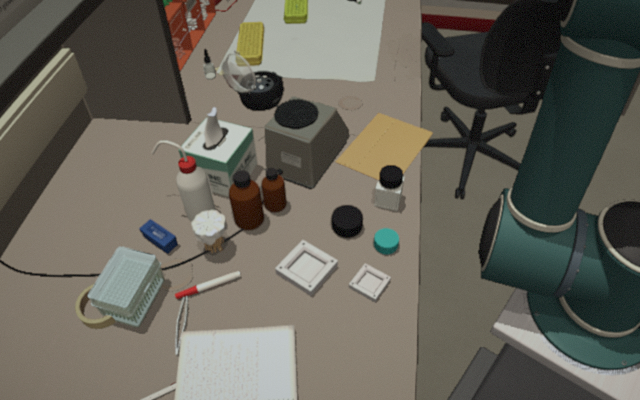

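View pics/top0.png

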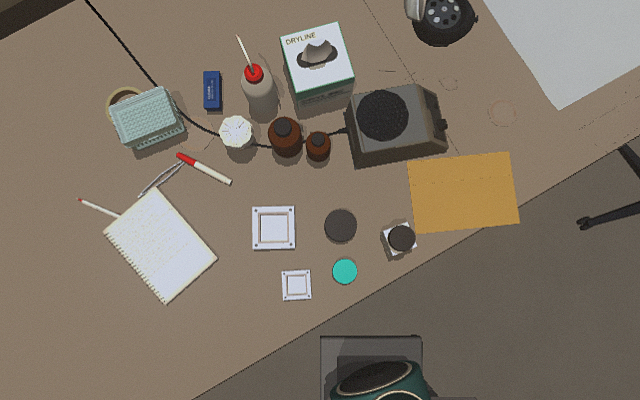

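Scene and top: the jar with its black cap is at top-view (400,238). The 90 mm nest is the larger one, at (274,228). The small nest (297,285), the large black lid (340,225) and the turquoise lid (345,271) are decoys. Next I'll zoom in and measure.

```bash
cat > h.py <<'E'
import numpy as np, cv2
from workcell import r
def ray(p,uv,z):
    K=np.array([[p['fx'],0,p['cx']],[0,p['fy'],p['cy']],[0,0,1]])
    u=cv2.undistortPoints(np.array(uv,float).reshape(-1,1,2),K,p['D']).reshape(-1,2)
    d=np.c_[u,np.ones(len(u))]@p['R']; c=-p['R'].T@p['t']
    return (c+d*((z-c[2])/d[:,2])[:,None])[:,:2]
def proj(p,X):
    K=np.array([[p['fx'],0,p['cx']],[0,p['fy'],p['cy']],[0,0,1]])
    return cv2.projectPoints(np.array(X,float),cv2.Rodrigues(p['R'])[0],p['t'],K,p['D'])[0].reshape(-1,2)
def blob(mask,seed):
    n,l,s,c=cv2.connectedComponentsWithStats(mask.astype(np.uint8))
    m=(l==l[seed[1],seed[0]]).astype(np.uint8)
    return max(cv2.findContours(m,cv2.RETR_EXTERNAL,cv2.CHAIN_APPROX_NONE)[0],key=len).reshape(-1,2)
E
python3 - <<'E'
from h import *
im=cv2.imread('pics/top0.png');p=r.camera_params('top');g=im.max(2)
for seed in((258,228),):
    c=blob(g>150,seed);q=ray(p,c,.02)*1000
    print('nest',cv2.minAreaRect(q.astype(np.float32)))
print(g[238,398:404],g[250,385:400],g[228,380:420])
c=blob(g<70,(401,238));q=ray(p,c,.088)*1000
print('cap top',cv2.minEnclosingCircle(q.astype(np.float32)),len(c))
s=cv2.imread('pics/scene0.png')
a=cv2.resize(im[205:275,365:435],(390,390),interpolation=2)
b=cv2.resize(s[150:220,355:425],(390,390),interpolation=2)
cv2.imwrite('pics/z.png',np.hstack([a,b]))
E
```

```text
nest ((512.4833374023438, 272.5066833496094), (90.0765380859375, 89.91588592529297), 0.38149282336235046)
[66 69 68 74 70 67] [ 90  86  80  86  87 128 188 164 165 142 127 111  54  48  48] [134 129 117 120 113 117 113 109 136 167 201 170 134  31  54  71  71  67
  69  69  68  61  66  62  63  65  65  66  61  62  85 131 143 137 141 182
 175 173 174 176]
cap top ((588.324951171875, 142.8328094482422), 763.1395874023438) 2525
```

View pics/z.png

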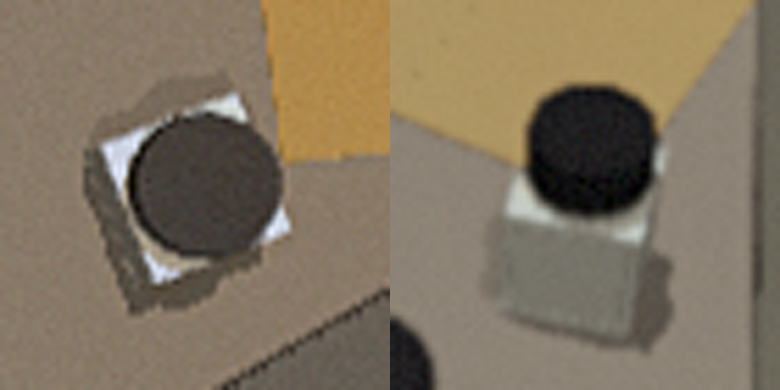

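Crop shows the jar's shoulder corners at (101,150), (240,93), (291,232), (157,283), with the cap top centred near (207,185). The jar stands upright, turned about 20° in the picture.

```bash
python3 - <<'E'
from h import *
from scipy.optimize import least_squares
from scipy.spatial.transform import Rotation as R
p=r.camera_params('top')
k=390/70
c=np.array([(101,150),(240,93),(291,232),(157,283)])/k+[365,205]-.5
q=ray(p,c,.058);print(q*1000,q.mean(0)*1000)
d=np.diff(np.r_[q,q[:1]],axis=0);print(np.linalg.norm(d,axis=1)*1000,np.degrees(np.arctan2(d[:,1],d[:,0]))%90)
cc=np.array([[207,185],[130,185],[284,185],[207,111],[207,259]])/k+[365,205]-.5
print(ray(p,cc,.088)*1000)
o=r.get_obs();print(R.from_quat(o['orientation']).as_matrix().round(3),o['q'])
E
```

```text
[[500.8472922   43.52785709]
 [521.87023297  -8.1409844 ]
 [470.73046007 -25.90091729]
 [452.15123045  23.66426086]] [486.39980392   8.28755407]
[55.7820152  54.13586231 52.93292603 52.59152864] [22.14035079 19.15120419 20.54822889 22.19102422]
[[486.82385472   9.7282306 ]
 [486.83457172  37.20480029]
 [486.81165455 -17.76675123]
 [513.23042317   9.24815335]
 [460.57678213  10.20236998]]
[[ 0.938  0.347 -0.   ]
 [ 0.347 -0.938  0.001]
 [ 0.    -0.001 -1.   ]] [-1.25379279e+00  1.16434603e-01  1.44217055e+00  4.93700653e-06
  1.58402490e+00 -3.78221018e-02]
```

```bash
python3 -m handwheel '[[[0.04,-0.045,0,0],[0.08,-0.09,0,0],[0.12,-0.135,0,0],[0.16,-0.18,0,0],[0.2,-0.224,0,0],[0.24,-0.269,0,0],[0.28,-0.314,0,0],[0.3,-0.336,0,0]]]' 0.093
```

```text
time: 0.9
ee_pos: [0.3806, -0.2587, 0.2265]
orientation: [0.984, 0.176, 0.0, 0.0]
force: [1.2, -1.2, -0.5]
grip_width: 0.0931
finger_force: 0.0
```

```bash
python3 -m handwheel '[[[0.03,-0.034,0,0],[0.06,-0.067,0,0],[0.09,-0.101,0,0],[0.12,-0.134,0,0],[0.145,-0.162,0,0],[0.159,-0.178,0,0],[0.159,-0.178,0,0],[0.159,-0.178,0,0]]]'; python3 - <<'E'
from h import *
o=r.get_obs();p=r.camera_params('wrist');cv2.imwrite('pics/w1.png',r.capture('wrist'));print(o['time'],o['ee_pos'],o['orientation'],o['force'],o['q'])
import pickle;pickle.dump(p,open('w1.pkl','wb'))
print(proj(p,[[.4866,.009,.088],[.5125,.2725,.02]]))
E
```

```text
time: 1.7
ee_pos: [0.4677, -0.0383, 0.2264]
orientation: [0.984, 0.177, -0.0, 0.0]
force: [0.5, 0.1, -0.1]
grip_width: 0.0927
finger_force: 0.0
1.7 [ 0.46769078 -0.03826652  0.22639771] [ 9.84204761e-01  1.77033618e-01 -2.92241482e-04  1.28976495e-05] [ 0.54119612  0.05315343 -0.10465704] [-1.35877910e-01 -3.43730376e-01  1.86349814e+00 -2.05251186e-04
  1.62237285e+00  1.07896459e+00]
[[283.64385314 160.40279152]
 [ 69.28634799  44.21625711]]
```

View pics/w1.png

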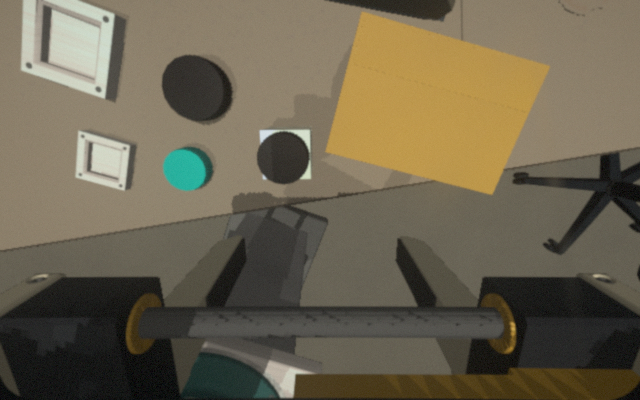

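Wrist view: the cap is at (283,158), where predicted. The jar's sides are square with the image, corners about (260,129), (310,129) and (311,179). I'll refine both poses numerically.

```bash
python3 - <<'E'
from h import *
import pickle
from scipy.spatial.transform import Rotation as R
p=pickle.load(open('w1.pkl','rb'));im=cv2.imread('pics/w1.png');g=im.max(2)
q=ray(p,[(260,129),(310.5,129),(311,179)],.058);print(q*1000,'ctr',(q[0]+q[2])*500)
d=np.diff(q,axis=0);print(np.linalg.norm(d,axis=1)*1000,np.degrees(np.arctan2(d[:,1],d[:,0]))%90)
m=(g<75).astype(np.uint8);c=blob(m,(283,158));c=c[(abs(c-[283,158])<35).all(1)]
e=cv2.fitEllipse(c);print(e,ray(p,[e[0]],.088)*1000,len(c))
c=blob(g>150,(32,50));print(cv2.minAreaRect((ray(p,c,.02)*1000).astype(np.float32)))
o=r.get_obs();M=R.from_quat(o['orientation']).as_matrix();print(M.round(4))
print('tool shift to jar',M.T@(np.r_[.4862,.009,.041+.0]-o['ee_pos']))
cv2.imwrite('pics/z2.png',cv2.resize(im[115:195,245:325],(560,560),interpolation=2))
E
```

```text
[[503.9905764   45.18913771]
 [522.91185983  -5.68854846]
 [471.32200855 -24.82594672]] ctr [487.65629247  10.18159549]
[54.28216942 55.02501947] [20.40004111 20.35247511]
((282.8450012207031, 157.44757080078125), (49.805335998535156, 50.5838623046875), 12.924448013305664) [[489.15500801  10.68497343]] 144
((512.7220458984375, 276.0099182128906), (92.0714111328125, 91.62593078613281), 1.3716462850570679)
[[ 9.377e-01  3.475e-01 -4.000e-04]
 [ 3.475e-01 -9.377e-01 -1.000e-04]
 [-5.000e-04 -0.000e+00 -1.000e+00]]
tool shift to jar [ 0.03412575 -0.03833654  0.18543123]
```

View pics/z2.png

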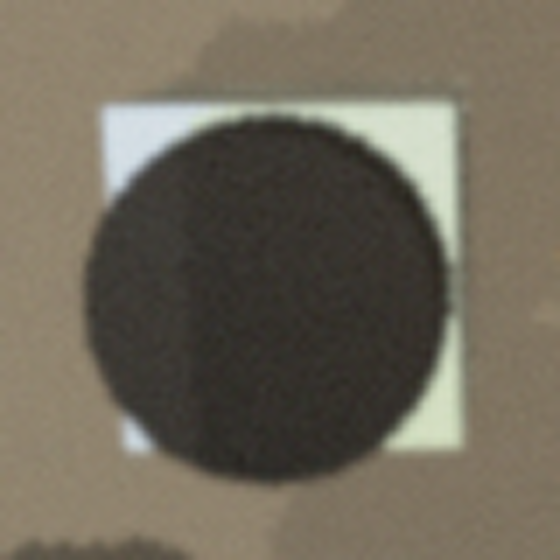

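```bash
python3 -m handwheel '[[[0.018,-0.019,0,0],[0.035,-0.038,0.02,0],[0.035,-0.038,0.05,0],[0.035,-0.038,0.085,0],[0.035,-0.038,0.12,0],[0.035,-0.038,0.155,0],[0.035,-0.038,0.18,0],[0.035,-0.038,0.188,0]]]'; python3 -m handwheel '[[[0,0,0,0],[0,0,0,0],[0,0,0,0],[0,0,0,0]]]'; python3 -m handwheel '[[[0,0,0,0],[0,0,0,0],[0,0,0,0],[0,0,0,0],[0,0,0,0],[0,0,0,0],[0,0,0,0],[0,0,0,0]]]' 0.04
```

```text
time: 2.55
ee_pos: [0.486, 0.0083, 0.0361]
orientation: [0.984, 0.176, -0.002, -0.0]
force: [0.4, -0.6, 0.1]
grip_width: 0.0931
finger_force: 0.0
time: 2.95
ee_pos: [0.488, 0.0093, 0.0398]
orientation: [0.984, 0.176, 0.001, 0.0]
force: [0.3, 1.2, -0.5]
grip_width: 0.0932
finger_force: 0.0
time: 3.75
ee_pos: [0.4874, 0.0094, 0.0386]
orientation: [0.984, 0.176, -0.0, -0.0]
force: [-0.3, 1.5, -0.3]
grip_width: 0.0539
finger_force: 30.0
```

```bash
python3 -m handwheel '[[[0,0,-0.01,0],[0,0,-0.03,0],[0,0,-0.055,0],[0,0,-0.08,0],[0,0,-0.1,0],[0.003,-0.025,-0.1,0.05],[0.006,-0.055,-0.1,0.1],[0.009,-0.085,-0.1,0.15]]]'; python3 -m handwheel '[[[0,0,0,0],[0,0,0,0]]]'; python3 - <<'E'
from h import *
from scipy.spatial.transform import Rotation as R
o=r.get_obs();M=R.from_quat(o['orientation']).as_matrix();print(o['force'],o['grip_width'],o['ee_pos'])
print('shift',M.T@(np.r_[.42,.2725,.14]-o['ee_pos']),'yaw',np.arctan2(M[1,0],M[0,0]))
E
```

```text
time: 4.55
ee_pos: [0.4659, 0.0928, 0.1393]
orientation: [0.995, 0.101, 0.0, 0.0]
force: [0.3, -0.5, -3.6]
grip_width: 0.0539
finger_force: 30.0
time: 4.75
ee_pos: [0.4662, 0.0924, 0.1391]
orientation: [0.995, 0.103, 0.0, 0.0]
force: [-0.2, -0.5, -3.1]
grip_width: 0.0534
finger_force: 30.0
[-0.16295566 -0.51235852 -3.09456728] 0.053417883704090174 [0.46621146 0.0924456  0.13908067]
shift [-0.00828824 -0.1857048  -0.00098085] yaw 0.2066275855291616
```

```bash
python3 -m handwheel '[[[-0.001,-0.03,0,0.04],[-0.003,-0.065,0,0.08],[-0.005,-0.1,0,0.12],[-0.006,-0.135,0,0.16],[-0.007,-0.165,0,0.2],[-0.008,-0.186,0,0.2],[-0.008,-0.186,0,0.2],[-0.008,-0.186,0,0.2]]]'; python3 -m handwheel '[[[0,0,0,0],[0,0,0,0]]]'; python3 - <<'E'
from h import *
import pickle
from scipy.spatial.transform import Rotation as R
o=r.get_obs();p=r.camera_params('wrist');im=r.capture('wrist');t=r.capture('top');cv2.imwrite('pics/w2.png',im);cv2.imwrite('pics/top2.png',t)
pickle.dump((p,o),open('w2.pkl','wb'))
M=R.from_quat(o['orientation']).as_matrix();print(o['ee_pos'],'yaw',np.degrees(np.arctan2(M[1,0],M[0,0])),o['q'])
a=proj(p,[[.5125,.2725,.006]])[0];print(a)
E
```

```text
time: 5.55
ee_pos: [0.421, 0.2721, 0.1386]
orientation: [1.0, 0.003, -0.0, 0.0]
force: [-0.2, -0.7, -3.4]
grip_width: 0.0543
finger_force: 30.0
time: 5.75
ee_pos: [0.4211, 0.2718, 0.1387]
orientation: [1.0, 0.002, 0.0, 0.0]
force: [0.4, -1.0, -2.3]
grip_width: 0.0536
finger_force: 30.0
[0.42109892 0.27179324 0.13874519] yaw 0.21073561235849175 [ 5.22365859e-01 -2.33638679e-01  1.91888837e+00 -1.79386747e-04
  1.45623497e+00  2.08950466e+00]
[320.9959798  100.06501921]
```

View pics/w2.png

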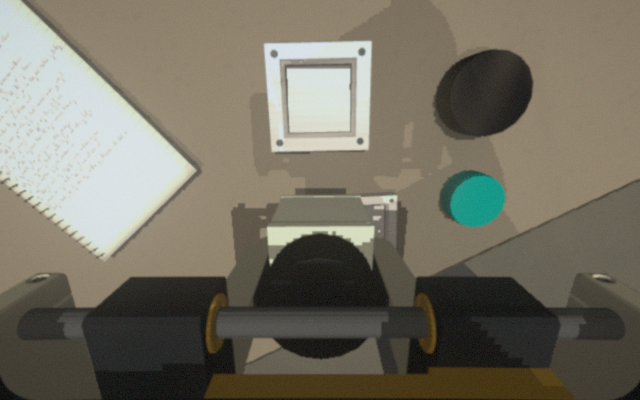

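Wrist view: the nest's top corners are at (265,42), (372,41), (368,150), (273,152). The held jar's front shoulder edge runs (267,227)–(375,224), with its base edge at (278,197)–(365,196). I'll compute both in the world frame.

```bash
python3 - <<'E'
from h import *
import pickle
p,o=pickle.load(open('w2.pkl','rb'));im=cv2.imread('pics/w2.png');g=im.max(2)
c=blob(g>150,(270,100));print('wrist nest',cv2.minAreaRect((ray(p,c,.02)*1000).astype(np.float32)))
tm=cv2.imread('pics/top2.png');pt=r.camera_params('top')
print('hand corners',(q:=ray(p,[(265,42),(372,41),(368,150),(273,152)],.02)*1000),q.mean(0))
f=ray(p,[(288,66),(351.5,66),(352,133),(289,133)],.006)*1000;print('floor',f,f.mean(0))
z=o['ee_pos'][2]-.0386
print('base edge',ray(p,[(278,197),(365,196)],z)*1000,'shoulder',ray(p,[(267,227),(375,224)],z+.058)*1000)
a=cv2.resize(im[180:250,250:390],(780,390),interpolation=2)
cv2.imwrite('pics/z3.png',a)
t0=cv2.imread('pics/top0.png')
c=blob(t0.max(2)>150,(258,228));print('top nest',(ray(pt,cv2.boxPoints(cv2.minAreaRect(c.astype(np.float32))),.02)*1000).mean(0))
E
```

```text
wrist nest ((513.035888671875, 275.50177001953125), (91.79961395263672, 93.43168640136719), 1.3767603635787964)
hand corners [[557.87254354 319.6518372 ]
 [558.88261827 229.9082346 ]
 [468.23020736 228.57351072]
 [466.12119423 317.1795387 ]] [512.77664085 273.82828031]
floor [[541.38110272 302.35160433]
 [541.54563508 245.0852827 ]
 [482.62699778 242.56194612]
 [482.45329073 303.19839353]] [512.00175658 273.29930667]
base edge [[445.9538959  302.30859451]
 [446.85323078 241.8098901 ]] shoulder [[447.15965585 299.8617965 ]
 [448.95076664 245.15297036]]
top nest [512.45291785 272.28916893]
```

View pics/z3.png

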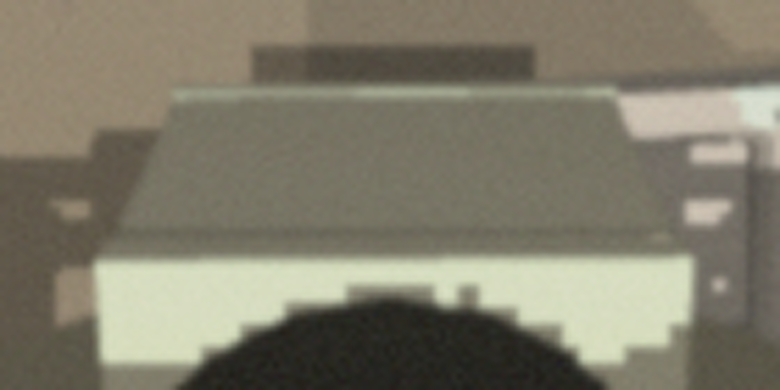

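```bash
python3 -m handwheel '[[[0.03,0,0,0],[0.06,-0.001,0,-0.008],[0.085,-0.001,0.01,-0.008],[0.0915,-0.001,0.03,-0.008],[0.0915,-0.001,0.05,-0.008],[0.0915,-0.001,0.065,-0.008],[0.0915,-0.001,0.07,-0.008],[0.0915,-0.001,0.07,-0.008]]]'; python3 -m handwheel '[[[0,0,0.003,0],[0,0,0.006,0],[0,0,0.009,0],[0,0,0.012,0],[0,0,0.015,0],[0,0,0.017,0],[0,0,0.017,0]]]'
```

```text
time: 6.65
ee_pos: [0.5119, 0.2739, 0.0684]
orientation: [1.0, 0.006, -0.0, 0.0]
force: [-0.6, 0.1, -2.1]
grip_width: 0.054
finger_force: 30.0
time: 7.35
ee_pos: [0.512, 0.274, 0.0513]
orientation: [1.0, 0.006, -0.0, 0.0]
force: [-0.5, 0.1, -3.1]
grip_width: 0.0541
finger_force: 30.0
```

```bash
python3 -m handwheel '[[[0,0.0005,0.002,0],[0,0.0005,0.004,0],[0,0.0005,0.006,0],[0,0.0005,0.007,0],[0,0.0005,0.007,0]]]';python3 -m handwheel '[[[0,0,0.001,0],[0,0,0.001,0]]]'
```

```text
time: 7.85
ee_pos: [0.5122, 0.2736, 0.0446]
orientation: [1.0, 0.006, 0.0, 0.0]
force: [-0.1, -0.1, -3.0]
grip_width: 0.0538
finger_force: 30.0
time: 8.05
ee_pos: [0.5123, 0.2737, 0.0446]
orientation: [1.0, 0.006, 0.0, -0.0]
force: [-6.0, -3.1, 9.1]
grip_width: 0.0539
finger_force: 30.0
```

```bash
python3 -m handwheel '[[[0,0,0,0],[0,0,0,0],[0,0,0,0],[0,0,0,0],[0,0,0,0],[0,0,0,0]]]' 0.085;python3 -m handwheel '[[[0,0,-0.005,0],[0,0,-0.015,0],[0,0,-0.025,0],[0,0,-0.0335,0],[0,0,-0.0335,0],[0,0,-0.0335,0]]]'; python3 - <<'E'
from h import *
import pickle
o=r.get_obs();p=r.camera_params('wrist');im=r.capture('wrist');t=r.capture('top');s=r.capture('scene')
print(o['ee_pos'],o['torque'],o['force'],o['q'][5])
cv2.imwrite('pics/top3.png',t);cv2.imwrite('pics/sc3.png',s);cv2.imwrite('pics/w3.png',im)
ps=r.camera_params('scene');c=proj(ps,[[.5125,.2725,.05]])[0].astype(int);print(c)
a=cv2.resize(s[c[1]-50:c[1]+50,c[0]-50:c[0]+50],(400,400),interpolation=2)
b=cv2.resize(im,(400,250));b=np.vstack([b,np.zeros((150,400,3),np.uint8)])
cv2.imwrite('pics/z4.png',np.hstack([a,b]))
E
```

```text
time: 8.65
ee_pos: [0.5122, 0.2736, 0.0436]
orientation: [1.0, 0.006, -0.0, -0.0]
force: [-0.9, -0.1, -1.0]
grip_width: 0.0852
finger_force: 0.0
time: 9.25
ee_pos: [0.5122, 0.2736, 0.0774]
orientation: [1.0, 0.006, 0.0, -0.0]
force: [-0.5, -0.4, -1.1]
grip_width: 0.0854
finger_force: 0.0
[0.51224159 0.27364739 0.07740714] [ 0.00416533 -0.00949342 -0.05995338] [-0.45111074 -0.37670929 -1.11654207] 2.0047028732607837
[305 254]
```

View pics/z4.png

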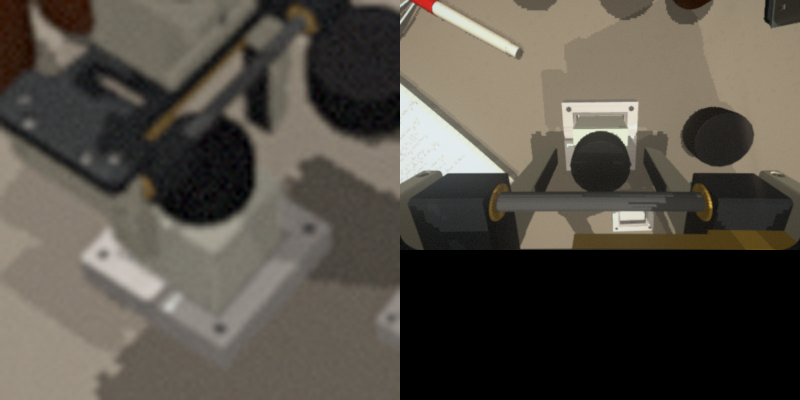

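The jar stands upright and seated in the nest, with the cap between the open fingers. I'll grip the cap and unscrew it.

```bash
python3 -m handwheel '[[[0,0,0,0],[0,0,0,0],[0,0,0,0],[0,0,0,0],[0,0,0,0],[0,0,0,0],[0,0,0,0]]]' 0.04;python3 -m handwheel '[[[0,0,0,-0.06],[0,0,0,-0.12],[0,0,0,-0.18],[0,0,0,-0.24],[0,0,0,-0.3],[0,0,0,-0.36],[0,0,0,-0.42],[0,0,0,-0.48]]]'; python3 -c "
from workcell import r
o=r.get_obs();print(o['torque'],o['force'],o['q'][5])"
```

```text
time: 10.1
ee_pos: [0.5122, 0.2736, 0.0771]
orientation: [1.0, 0.006, -0.0, 0.0]
force: [0.4, -0.4, -0.6]
grip_width: 0.0522
finger_force: 30.0
time: 10.9
ee_pos: [0.5121, 0.2738, 0.0771]
orientation: [0.97, 0.245, -0.0, -0.0]
force: [-1.1, 2.1, 0.4]
grip_width: 0.0522
finger_force: 30.0
[ 0.29350819  0.18156335 -0.27771509] [-1.13504873  2.06149591  0.35988855] 1.5224279705577715
```

```bash
python3 -m handwheel '[[[0,0,0,-0.06],[0,0,0,-0.12],[0,0,0,-0.18],[0,0,0,-0.24],[0,0,0,-0.3],[0,0,0,-0.36],[0,0,0,-0.42],[0,0,0,-0.48]]]';python3 -m handwheel '[[[0,0,0,-0.06],[0,0,0,-0.12],[0,0,0,-0.18],[0,0,0,-0.24],[0,0,0,-0.3],[0,0,0,-0.36],[0,0,0,-0.42],[0,0,0,-0.44]]]';python3 -m handwheel '[[[0,0,0,0]]]'; python3 - <<'E'
from h import *
o=r.get_obs();print(o['torque'],o['force'],o['q'][5])
ps=r.camera_params('scene');s=r.capture('scene');cv2.imwrite('pics/sc5.png',s)
E
```

```text
time: 11.7
ee_pos: [0.512, 0.2738, 0.0771]
orientation: [0.883, 0.468, -0.0, -0.0]
force: [-0.3, 1.6, -0.3]
grip_width: 0.052
finger_force: 30.0
time: 12.5
ee_pos: [0.512, 0.2737, 0.0771]
orientation: [0.76, 0.65, -0.0, -0.0]
force: [-1.2, 1.6, -0.3]
grip_width: 0.0518
finger_force: 30.0
time: 12.6
ee_pos: [0.5121, 0.2737, 0.0771]
orientation: [0.761, 0.649, 0.0, -0.0]
force: [-1.3, 1.7, 0.3]
grip_width: 0.052
finger_force: 30.0
[ 0.29870695  0.19922793 -0.22841843] [-1.27171468  1.65781046  0.28395109] 0.6054086053746087
```

```bash
python3 -m handwheel '[[[0,0,-0.001,0],[0,0,-0.002,0],[0,0,-0.003,0],[0,0,-0.004,0],[0,0,-0.004,0]]]'; python3 -c "
from workcell import r
o=r.get_obs();print(o['torque'],o['force'],o['q'][5])"
```

```text
time: 13.15
ee_pos: [0.5125, 0.2737, 0.0817]
orientation: [0.761, 0.649, 0.0, 0.0]
force: [-0.6, -0.8, -1.0]
grip_width: 0.0519
finger_force: 30.0
[-0.04085074 -0.10338809 -0.01191923] [-0.62230341 -0.82474449 -0.98985202] 0.6047453291967635
```

```bash
python3 -m handwheel '[[[0,0,-0.004,0],[0,0,-0.01,0],[0,0,-0.016,0],[0,0,-0.024,0],[0,0,-0.032,0],[0,0,-0.04,0],[0,0,-0.046,0],[0,0,-0.049,0]]]'; python3 -m handwheel '[[[0,0,0,0],[0,0,0,0],[0,0,0,0]]]';  python3 - <<'E'
from h import *
o=r.get_obs();print(o['ee_pos'],o['torque'],o['force'],o['grip_width'])
ps=r.camera_params('scene');s=r.capture('scene')
a=cv2.resize(s[190:300,245:365],(600,550),interpolation=2)
cv2.imwrite('pics/z6.png',a)
cv2.imwrite('pics/w6.png',r.capture('wrist'))
E
```

```text
time: 13.95
ee_pos: [0.5124, 0.2737, 0.131]
orientation: [0.761, 0.649, 0.0, 0.0]
force: [0.2, -0.2, -0.8]
grip_width: 0.0522
finger_force: 30.0
time: 14.25
ee_pos: [0.512, 0.2735, 0.1297]
orientation: [0.761, 0.649, -0.0, -0.0]
force: [-0.8, -0.3, -0.0]
grip_width: 0.0521
finger_force: 30.0
[0.51204024 0.27352763 0.12974096] [ 0.00977718 -0.04933559  0.03499098] [-0.75543918 -0.3240035  -0.03551319] 0.05209385810108527
```

View pics/z6.png

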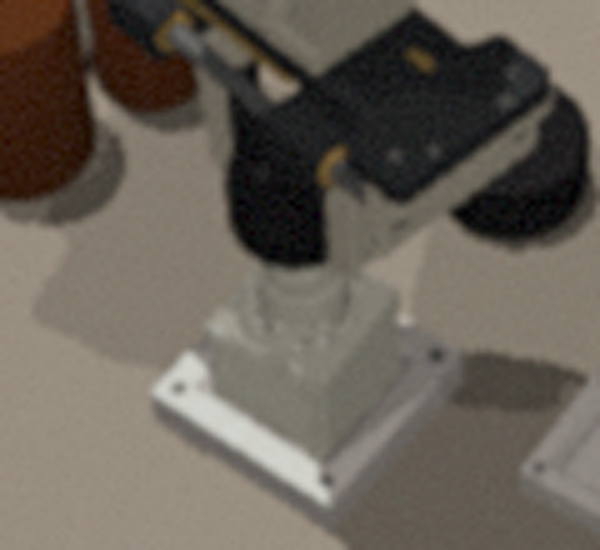

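The jar stands open in the nest, its neck visible. The cap is held level above it, lifted 53 mm in all, so its lower edge is about 30 mm above the rim. Handing in.

```bash
python3 -c "
from workcell import r
print(r.sign_off())"
```

```text
the job is handed in; nothing more can be done
None
```

The job is handed in: the jar stands seated in the nest, unscrewed and open, and the gripper holds the cap still and level about 3 cm above the rim after 14 s; the judge's result was not shown.

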